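Let one porcelain ball out of the grinding-ball dispenser

TASK

The dispenser on the bench holds a white porcelain grinding ball in one lane and a dark steel ball in the other. With the fingertips, press down the red bar of the rocking lever that belongs to the white ball's lane, so that its brass gate lifts and the white ball rolls down into the tray, then let the lever come back up so that the gate is shut again. Pick nothing up, do not touch the balls or the gates, keep the dark ball waiting behind its gate, and leave the stone, the clay disc and the shell bead where they lie.

Things in the scene. Friction and masses are not known exactly. Their poses are not given: they have to be found in the camera images.
- dispenser: Ball dispenser screwed to the bench: wooden base 225 x 262 mm, catch tray on the robot's side, behind it two open blue lanes sloping 12 degrees down to it, centre lines at y = +40 (left) and -40 mm (right). Origin on the bench under the gates, midway between the lanes; x axis up the lanes, away from the tray, y to the left lane, z up. Lever pivots at y = +-105 mm, 105 mm up, in forks 114 mm high.
- tray_mid (a point): Centre of the catch tray's floor, 12 mm above the bench. Inside, the tray is 76 mm along the dispenser's x and 140 mm along its y; the walls are 26 mm high (18 mm on the lanes' side).
- bar_left (a point): Red press bar, round, 24 mm in diameter, 44 mm long, always parallel to the dispenser's x axis, at the outer (+y) end of the left lever. This point is its centre, at rest 123 mm above the bench and 180 mm left of, 12 mm in front of the dispenser's origin. Pressed about 38 mm straight down it opens the gate fully; it hardly moves sideways. A return spring resists with 1.5 N at first, 5 N when down.
- bar_right (a point): The same red press bar at the outer (-y) end of the right lever, 180 mm to the right of, 12 mm in front of the dispenser's origin.
- lever_left (a joint): Angle of the left lever (works the gate of the left lane), rad: 0 at rest, gate shut; grows as the red bar is pressed down; hard stop at 0.60. The ball gets free at about 0.40. The spring brings it back to 0 when let go.
- lever_right (a joint): Angle of the right lever (works the gate of the right lane), with the same meaning.
- gate_left (a point): Brass gate plate 30 mm wide, 24 mm high and 4 mm thick, hanging by a thin stem from the inner end of the left lever across the mouth of the left lane. This point is its centre, 56 mm above the bench when shut; it rises as the lever's outer end goes down.
- gate_right (a point): The same brass gate on the right lever, across the mouth of the right lane.
- white_ball_center (a point): Centre of the white porcelain ball, 30 mm in diameter, 35 g; it starts in the left or the right lane, resting against the gate, its centre 58 mm above the bench.
- dark_ball_center (a point): Centre of the dark steel ball, 30 mm in diameter, 110 g; it starts in the other lane, resting against the gate.
- egg_stone: Bystander: egg-shaped brown stone, 34 x 44 x 26 mm, loose on the bench. Origin under its middle.
- clay_disc: Bystander: carved clay disc, 28 mm across and 18 mm high, loose on the bench. Origin under its middle.
- shell_bead: Bystander: pale shell bead, 28 x 34 x 22 mm, loose on the bench. Origin under its middle.

How it is judged:
By the outcome, as a careful person would: the job done as asked, in the order asked, and still so for the second after the job is handed in, with the robot touching nothing.
It also fails if it takes over 40 s, if anything falls off the work surface, if the arm or the gripper's body presses on something with over 40 N, if the wrist force passes 120 N, or if a joint passes its speed limit or range.

ROBOT

A 6-joint arm with a two-finger parallel gripper is mounted at the origin on a cart in front of the work surface, level with it; the furniture and walls round the work are solid. World frame = base frame: x ahead of the robot, y to its left, z up, the work surface at z = 0. Lengths are in m, angles in rad, forces in N, time in s.
With the tool pointing down it reaches from about 0.375 to 0.975 m from the base axis. Payload 3.8 kg.
Tool frame: the origin (TCP) lies at the very end of the fingers, on their centre line; the grasp point (between the pads) lies 19 mm behind it; z points along the fingers, y is the direction in which the jaws open and shut (so a half turn about z gives the same grasp; the last joint's range is limited). The gripper opens to 85 mm and grips with 20 to 120 N. Pads are 22 mm wide; open, the fingers measure 114 mm over their backs; the gripper's body (76 mm by 85 mm) begins 54 mm behind the grasp point. The pads swing forward as they close: fully open they stand 13 mm farther back than shut.
Start: joints at [1.113, 0.264, 1.604, -0, 1.274, -0.037], TCP at [0.276, 0.616, 0.231] pointing down, gripper open.
Joint ranges: [-2.63, 2.63], [-0.94, 2.18], [0.31, 2.57], [-1.31, 4.45], [0, 2.66], [-2.55, 2.55]. Speed limits (rad/s): [2.57, 2.57, 3.14, 3.14, 3.14, 3.14].

INTERFACE

Orientations are given as a rotation vector (axis times angle).
In Python, from workcell import read_state, read_camera, camera_info, finish_job gives the robot as it stands. The module is installed in compiled form; this text tells all that it offers.
- The arm moves only by the tool play_rows, never from a script. Its argument "motion" is a list of rows, each a list of 5 numbers: the shift along the tool's x, y, z in units of 1000 mm (1.0 is 1000 mm), then the turn about the tool's z in units of 2 pi rad (1.0 is 2 pi rad), then the finger opening in mm, from 0 to 85.4. A call has 1 to 5 rows; each row shifts and turns the commanded pose from where the row before left it, along the tool's axes as they then stand; what a row does not reach is not made up. A row lasts 1/8 s, in which the tool goes at most 62.5 mm and 10.7 degrees, less where a joint would pass 70% of its speed; a pose out of reach is approached as far as the arm can. A call with a number of a shift or a turn outside -1 to 1 is refused whole. A call with a gripper value outside its range is refused whole. The fingers move at their own pace and stop on an object; "squeeze" is the grip in N (left out, the last holds). Time passes only in rows, so rows that do not move let the fingers close. It gives the time, the measured TCP pose, the force and the opening at its end, in the units of the state.
- read_state(): the state, without advancing time (a new reading comes with each control period).
- read_camera(name): name is "side" or "top" or "wrist"; returns the picture (420x560x3 uint8, red, green, blue); there is no depth.
- camera_info(name): a dict with "intrinsics" (3x3 intrinsics, pixels), "pose" (4x4, takes a point from camera to world coordinates). Camera axes: x right, y down, z forward; pixel columns grow to the right and rows downward; lengths in m; the calibration is good to about 2 mm. A picture is of the moment at which its call begins: read the wrist's pose just before it. camera_info takes no time and is no camera call; for the wrist camera it gives the pose at the moment of the call.
- finish_job(): hands the job in, once; it reports no verdict.
The state is a dict: "time": time; "q": joint angles; "joint_vel": joint speeds; "joint_torque": joint torques, N m; "tool_pos": TCP position; "tcp_rot": TCP orientation; "wrist_force": force on the tool from outside, world axes, zero at the start; "torque": the same for the moment, N m; "width": opening from 0.0 (shut) to 1.0 (fully open).
Only numpy, scipy, OpenCV 4.12 (cv2) and the standard library are available. Lean on these libraries where they do the work, as an engineer would, in place of code of your own. Each camera call takes 0.05 s, during which the arm holds its last target. There are 200 camera calls.

## Working session

There is one attempt and no reset: what is moved stays moved. The work goes in short steps, Python scripts to look and compute and a tool call to move; the robot and the scene stay as the last step left them, time stands still between calls to the robot, and variables do not carry over. Pictures are saved under pics/ and viewed, about 8 in all and at most 12, crops included, and the job is handed in when it is done.

Besides the shell and the picture viewer there is one more tool, called as name([rows], argument=value, ...), one row to a line, values as JSON. play_rows: Moves the arm, as the interface text tells. Shifts and turns lie within -1 to 1; 1 stands for 1000 mm of shift or 2 pi rad of turn. Its arguments: {"type":"object","properties":{"motion":{"type":"array","items":{"type":"array","items":{"type":"number"}}},"squeeze":{"type":"number"}},"required":["motion"]}

```bash
mkdir -p pics
python3 - <<'E'
from workcell import *
import cv2
for n in("top","side"):
    im=read_camera(n); cv2.imwrite(f"pics/{n}0.png",im[:,:,::-1])
    c=camera_info(n); print(n,c["intrinsics"],c["pose"])
s=read_state(); print(s)
E
```

```text
top [[527.80902966   0.         277.9721064 ]
 [  0.         527.80902966 207.13312534]
 [  0.           0.           1.        ]] [[-0.11982162 -0.9723729   0.20033403  0.41352021]
 [-0.99278547  0.11645121 -0.02856808  0.10720641]
 [ 0.00444969 -0.20231179 -0.97931105  1.0108746 ]
 [ 0.          0.          0.          1.        ]]
side [[501.23831286   0.         276.31371541]
 [  0.         501.23831286 208.26376902]
 [  0.           0.           1.        ]] [[ 0.97449644 -0.13227791  0.1812712   0.39467965]
 [-0.22391011 -0.51966234  0.82450914 -0.82276516]
 [-0.01486453 -0.84406967 -0.53602746  0.70436909]
 [ 0.          0.          0.          1.        ]]
{'time': 0.1, 'q': array([ 1.11313286e+00,  2.64694840e-01,  1.60527177e+00, -4.06977387e-06,
        1.27370927e+00, -3.69331692e-02]), 'joint_vel': array([-0.00136807, -0.00303023, -0.00346454,  0.0001109 , -0.00189489,
       -0.00118324]), 'joint_torque': array([-2.48116639e-04, -5.16706181e+01, -3.68591881e+01, -5.16049045e-05,
        6.27165733e-03,  2.19613418e-05]), 'tool_pos': array([0.27541095, 0.6155128 , 0.23005652]), 'tcp_rot': array([-0.65591012, -3.07183921,  0.00317375]), 'wrist_force': array([-0.51117439,  0.14164552, -0.47842171]), 'torque': array([ 0.03656849, -0.00557279, -0.02818942]), 'width': 1.0035578752000833}
```

View pics/top0.png

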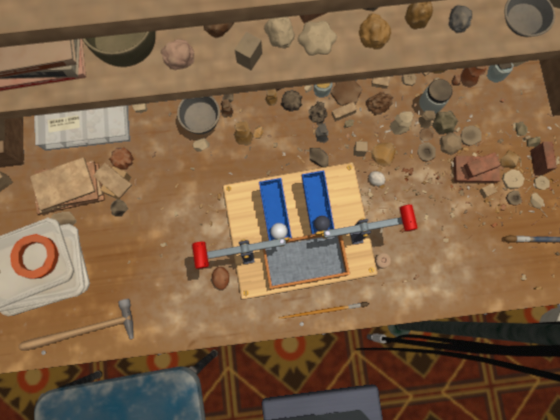

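View pics/side0.png

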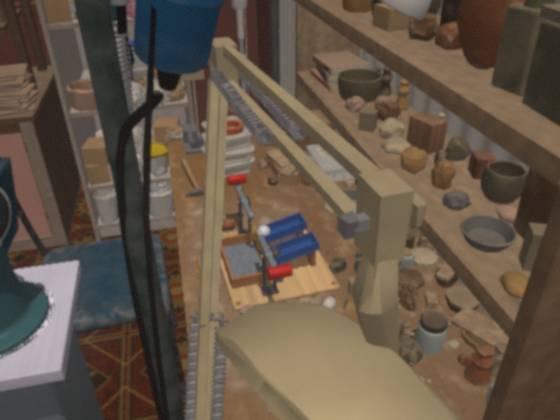

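The white ball (279,231) is in the image-left (+y) lane, and the dark ball (321,224) is in the other lane. The red bars are at about (201,255) and (408,218), the stone at (221,277), the bead at (377,178) and the disc at (383,261).

```bash
cat > h.py <<'E'
from workcell import *
import numpy as np, cv2
def unproj(n,uv,z,c=None):
    c=c or camera_info(n);P=c["pose"];d=P[:3,:3]@np.linalg.solve(c["intrinsics"],[*uv,1])
    return P[:3,3]+d*(z-P[2,3])/d[2]
def proj(n,p,c=None):
    c=c or camera_info(n);P=c["pose"];q=c["intrinsics"]@(P[:3,:3].T@(np.array(p)-P[:3,3]));return q[:2]/q[2]
E
python3 - <<'E'
from h import *
im=read_camera("top").astype(int)
r=((im[:,:,0]>140)&(im[:,:,1]<50)&(im[:,:,2]<60)).astype(np.uint8)
n,l,st,ce=cv2.connectedComponentsWithStats(r)
for i in range(1,n):
    if st[i,4]>40: print(st[i],ce[i],unproj("top",ce[i],.127))
print("white",unproj("top",(279,231),.058),"dark",unproj("top",(321,224),.058))
for uv in((221,277),(377,178),(383,261)):print(unproj("top",uv,.012))
s=read_state();print(proj("top",s["tool_pos"]),proj("side",s["tool_pos"]))
from scipy.spatial.transform import Rotation as R
print(R.from_rotvec(s["tcp_rot"]).as_matrix().round(3))
im=read_camera("wrist");cv2.imwrite("pics/w0.png",im[:,:,::-1])
t=read_camera("top")[130:310,170:430];cv2.imwrite("pics/t1.png",cv2.resize(t,None,fx=3,fy=3,interpolation=3)[:,:,::-1])
E
```

```text
[403 205  14  25 185] [409.14054054 217.34594595] [ 0.55008258 -0.1385175   0.127     ]
[193 242  15  26 280] [200.13214286 253.87857143] [0.53033863 0.22072294 0.127     ]
white [0.56403196 0.08287896 0.058     ] dark [0.56774613 0.00491904 0.058     ]
[0.49742686 0.20049629 0.012     ]
[ 0.65259977 -0.12127671  0.012     ]
[ 0.49075783 -0.10698723  0.012     ]
[-81.30301323 463.88948123] [123.94953118  91.12410812]
[[-0.913  0.408 -0.001]
 [ 0.408  0.913 -0.002]
 [ 0.    -0.002 -1.   ]]
```

View pics/t1.png

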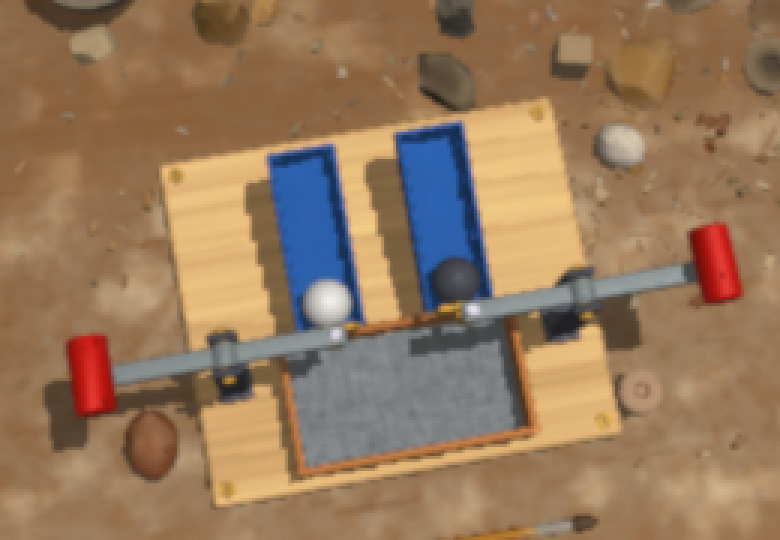

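View pics/w0.png

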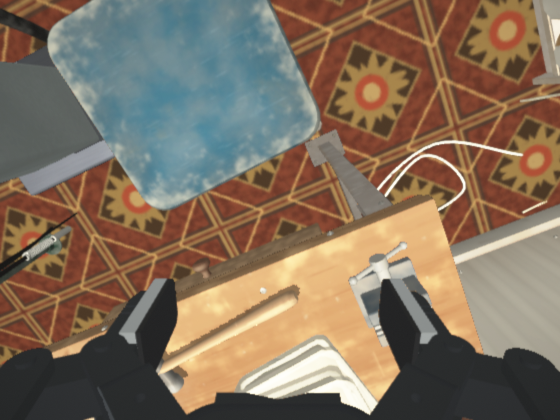

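The close-up confirms it: white ball in the left lane, left bar at about (0.530, 0.221). The dispenser yaw is about 0.055 rad. The wrist view shows only the bench edge, the gripper and the tape near the start pose. I'll travel at the present height while shutting the fingers.

play_rows([
  [-0.0394,-0.0256,0,0,0],
  [-0.0394,-0.0256,0,0,0],
  [-0.0394,-0.0256,0,0,0],
  [-0.0394,-0.0256,0,0,0],
  [-0.0394,-0.0256,0,0,0],
])

```text
time: 0.88
tool_pos: [0.4038, 0.4175, 0.2313]
tcp_rot: [0.656, 3.072, 0.0]
wrist_force: [0.8, 0.0, 0.5]
width: 0.001
```

play_rows([
  [-0.0394,-0.0256,0,0,0],
  [-0.0394,-0.0256,0,0,0],
  [-0.0394,-0.0256,0,0,0],
  [-0.0394,-0.0256,0,0,0],
  [-0.0394,-0.0256,0,0,0],
])

```text
time: 1.5
tool_pos: [0.5314, 0.2201, 0.2314]
tcp_rot: [0.656, 3.072, 0.0]
wrist_force: [0.0, 0.0, 0.5]
width: -0.001
```

play_rows([
  [0,0,0,0.029,0],
  [0,0,0,0.029,0],
  [0,0,0,0.029,0],
  [0,0,0,0.029,0],
  [0,0,0,0.029,0],
])

```text
time: 2.12
tool_pos: [0.5307, 0.2214, 0.2312]
tcp_rot: [-1.948, -2.464, 0.0]
wrist_force: [0.2, -0.6, 0.4]
width: -0.004
```

play_rows([
  [0,0,0,0.029,0],
  [0,0,0,0,0],
  [0,0,0,0,0],
])

```text
time: 2.5
tool_pos: [0.5307, 0.2215, 0.2312]
tcp_rot: [-2.154, -2.287, 0.0]
wrist_force: [0.4, -0.8, 0.4]
width: 0.004
```

Run:
```python
from h import *
from scipy.spatial.transform import Rotation as R
s=read_state();print(s["time"],s["tool_pos"],s["q"],s["wrist_force"],R.from_rotvec(s["tcp_rot"]).as_matrix().round(3))
c=camera_info("wrist");im=read_camera("wrist")
print(proj("wrist",(.530,.221,.123),c),proj("wrist",s["tool_pos"],c))
r=((im[:,:,0]>140)&(im[:,:,1]<50)&(im[:,:,2]<60)).astype(np.uint8)
n,l,st,ce=cv2.connectedComponentsWithStats(r)
for i in range(1,n):
    if st[i,4]>200: print(st[i],ce[i],unproj("wrist",ce[i],.13,c))
t=read_camera("top");cv2.imwrite("pics/w1.png",np.vstack([im,t])[:,:,::-1][::1]);cv2.imwrite("pics/w1.png",cv2.resize(np.hstack([im,t])[:,:,::-1],(800,300),interpolation=3))
```

```text
2.5 [0.53072793 0.22146103 0.23124263] [3.51998477e-01 7.60285371e-02 1.82211707e+00 2.58124285e-06
 1.24353867e+00 2.92334929e-01] [ 0.44500233 -0.80627509  0.39747701] [[-0.06   0.998 -0.   ]
 [ 0.998  0.06  -0.   ]
 [-0.    -0.    -1.   ]]
[275.88949907 207.59412585] [276.35046729 280.45174804]
[247 196  58   9 308] [276.37987013 199.25324675] [0.52987711 0.22962521 0.13      ]
```

View pics/w1.png

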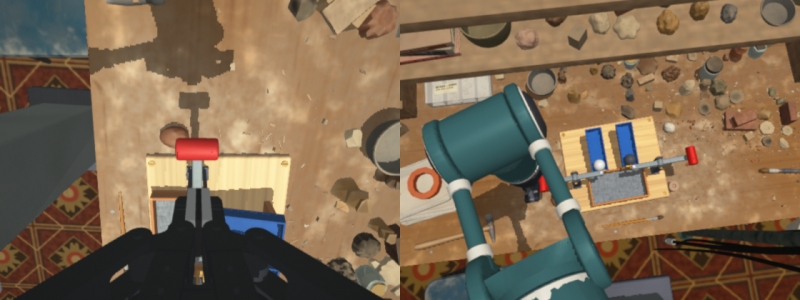

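The wrist picture shows the red bar centred at about (276,208), matching the projected estimate (276,208). The tool is over it, so I go down.

play_rows([
  [0,0,0.03,0,0],
  [0,0,0.03,0,0],
  [0,0,0.026,0,0],
  [0,0,0,0,0],
])

```text
time: 3.1
tool_pos: [0.5287, 0.2207, 0.1427]
tcp_rot: [-2.155, -2.283, 0.008]
wrist_force: [-0.5, -0.1, 0.1]
width: -0.002
```

play_rows([
  [0,0,0.01,0,0],
  [0,0,0.01,0,0],
  [0,0,0.005,0,0],
  [0,0,0,0,0],
])

```text
time: 3.6
tool_pos: [0.5312, 0.2217, 0.1206]
tcp_rot: [2.157, 2.283, 0.001]
wrist_force: [-0.1, 1.5, 1.9]
width: 0.001
```

play_rows([
  [0,0,0.01,0,0],
  [0,0,0.01,0,0],
  [0,0,0.004,0,0],
  [0,0,0,0,0],
  [0,0,0,0,0],
])

```text
time: 4.22
tool_pos: [0.5311, 0.2214, 0.0965]
tcp_rot: [2.157, 2.283, 0.0]
wrist_force: [1.9, 0.2, 4.2]
width: 0.001
```

Run:
```python
from h import *
s=read_state();print(s["time"],s["tool_pos"],s["wrist_force"])
im=np.hstack([read_camera("side")[160:320,200:360],read_camera("top")[130:310,170:430][:160,:]])
cv2.imwrite("pics/p.png",cv2.resize(im,None,fx=1.9,fy=1.9,interpolation=3)[:,:,::-1])
```

```text
4.225 [0.53105462 0.22137626 0.09654058] [1.8985315  0.24087459 4.21337621]
```

View pics/p.png

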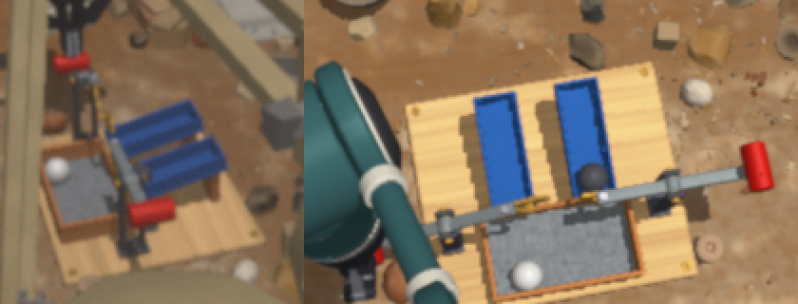

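The white ball has already rolled to the front of the tray, at crop position (527,276), and the dark ball is still behind its gate at (592,178). I let the lever up gently and retreat.

play_rows([
  [0,0,0,0,0],
  [0,0,-0.008,0,0],
  [0,0,-0.01,0,0],
  [0,0,-0.01,0,0],
  [0,0,-0.01,0,0],
])

```text
time: 4.95
tool_pos: [0.53, 0.2212, 0.1344]
tcp_rot: [-2.157, -2.283, 0.002]
wrist_force: [-0.0, 0.4, -0.3]
width: 0.002
```

play_rows([
  [0,0,-0.02,0,0],
  [0,0,-0.04,0,0],
  [0,0,-0.04,0,0],
  [0,0,0,0,0],
])

```text
time: 5.45
tool_pos: [0.5333, 0.2226, 0.2399]
tcp_rot: [2.155, 2.281, 0.012]
wrist_force: [0.5, -0.8, 0.2]
width: 0.003
```

play_rows([
  [0.05,-0.01,0,0,0],
  [0.05,-0.01,0,0,0],
  [0.05,-0.01,0,0,0],
  [0,0,0,0,0],
  [0,0,0,0,0],
])

```text
time: 6.08
tool_pos: [0.4917, 0.3692, 0.2335]
tcp_rot: [2.156, 2.284, -0.003]
wrist_force: [0.2, 0.2, -0.0]
width: 0.001
```

Run:
```python
from h import *
s=read_state();print(s["time"],s["tool_pos"],s["wrist_force"])
im=np.hstack([read_camera("side")[160:320,200:360],read_camera("top")[140:300,170:430]])
cv2.imwrite("pics/f.png",cv2.resize(im,None,fx=1.9,fy=1.9,interpolation=3)[:,:,::-1])
```

```text
6.075 [0.49173548 0.36916226 0.23352869] [ 0.16682952  0.19279724 -0.00616382]
```

View pics/f.png

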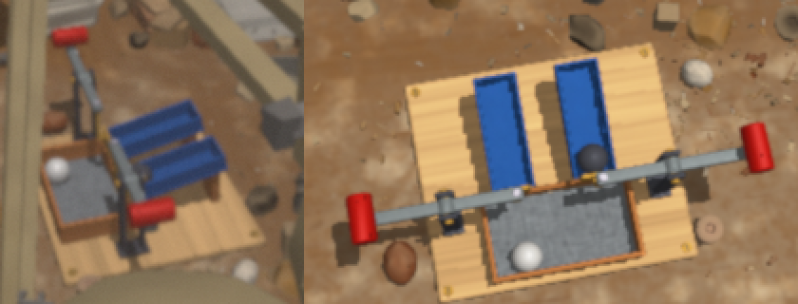

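The white ball rests in the tray at (527,256), the left bar is up again, and the dark ball and bystanders look unmoved. I check the bar position in numbers and hand in if it matches.

Run:
```python
from h import *
im=read_camera("top").astype(int)
r=((im[:,:,0]>140)&(im[:,:,1]<50)&(im[:,:,2]<60)).astype(np.uint8)
n,l,st,ce=cv2.connectedComponentsWithStats(r)
c=[ce[i] for i in range(1,n) if st[i,4]>100];print(c)
if all(min(np.linalg.norm(x-np.array(g)) for x in c)<1 for g in((200.1,253.9),(409.1,217.3))): print(finish_job())
```

```text
[array([409.06557377, 217.40983607]), array([200.17730496, 253.89007092])]
the job is handed in; nothing more can be done
None
```

The job is done and handed in: the white ball is in the tray and the left gate is shut again. I pressed the left lane's red bar about 38 mm down with the closed fingertips, at about 4 N. Once the ball had rolled into the tray, I let the lever up gently and moved the arm clear.

- **Red bars:** in the last top picture both are within 0.1 pixel of where they started, so the left lever is back at rest.
- **Balls:** the white ball lies in the tray and the dark ball is still behind its gate.
- **Bystanders:** the stone, disc and bead look unmoved in the pictures; I did not re-measure their positions.

No check failed or disagreed. The robot's clock read about 6 s of the 40 s allowed.

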